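Push the vial rack past the spring stop into the dock

TASK

In the metal loading dock, press the spring plate between the rails down with the fingertips so that its two stop pins sink, and keep it down while you push the vial rack along the rails, away from the open end, until the whole rack has gone by the pins. Then let the plate spring back up, so that the pins stand behind the rack and lock it in. Only press and push, without forcing: do not grasp, lift or tip the rack, and leave the other things alone.

Things in the scene. Friction and masses are not known exactly. Their poses are not given: they have to be found in the camera images.
- dock: Metal loading dock fixed to the table, 300 x 132 mm; yaw varies. Origin on the table top, on the centre line under the two stop pins; +x is the push direction, z up. Two rails (|y| 30 to 50 mm, tops 40 mm above the table) carry the rack; guide walls at |y| 50 to 56 mm, x -179 to 111 mm, tops at 52 mm. The slot between the rails is 60 mm wide, open above and at the rear end (x = -190 mm).
- end_stop (a point): Middle of the inner face of the dock's end wall, 103 mm ahead of the dock's origin along dock x, 40 mm above the table. The wall is 8 mm thick, its top 60 mm above the table. Between the pins and this wall the 84 mm rack has about 14 mm of play.
- rack: White vial rack on the dock's rails, before the pins: 84 mm along dock x, 96 mm across, solid block 22 mm high, vial caps to 38 mm above its underside. About 0.5 kg, 2 mm play to each guide wall. Origin at the centre of its underside, axes as the dock's. Wholly past the pins when its origin is at least 47 mm ahead of the dock's along dock x; it touches the end stop at 61 mm.
- rack_rear (a point): Middle of the rack's flat rear face, the face to push: 42 mm behind the rack's origin, 11 mm above its underside (51 mm above the table). The row of holes next to it is empty: no vial stands within 40 mm of it.
- stop_plate (a joint): Downward travel of the spring plate, m: 0 up (at rest), 0.014 fully down. Needs 3 N to start, 7 N fully down, springs back by itself, stays level wherever pressed. It carries two stop pins, 10 mm thick, at dock x = 0, y = +-40 mm, which pass through the rails and stand 9 mm above them when it is up; they are sunk from 9 mm of travel on, well clear at 11 to 13 mm.
- press_pad (a point): Point on the top face of the spring plate, on the centre line 145 mm behind the dock's origin, 34 mm above the table when up; moves with the plate. The plate is flat, 56 mm wide, lies between the rails from dock x = -178 to +92 mm and passes under the rack: it can be held down anywhere behind the rack by fingers that slide along it.
- swab_tube: Bystander, leave alone: loose capped swab tube lying on the table, about 110 mm long, 18 mm thick; origin under its middle
- swab_tube2: Bystander, leave alone: a second, shorter lying swab tube, about 95 mm long, 18 mm thick; origin under its middle
- spare_rack: Bystander, leave alone: small loose vial rack, 60 x 50 x 22 mm, caps to 38 mm, standing on the table beside the dock; not the one to push; origin under its middle
- specimen_jar: Bystander, leave alone: loose lidded specimen jar, 52 mm across, 62 mm tall; origin under its middle
- spray_bottle: Bystander, leave alone: loose white bottle, 54 mm across, 130 mm tall; origin under its middle
- standing_tube: Bystander, leave alone: loose capped tube standing upright, 35 mm across the cap, 86 mm tall; origin under its middle
Things that resemble listed ones, but are neither listed nor needed, are in the scene too. Leave any blue or purple look-alike of the rack alone.

How it is judged:
By the outcome, as a careful person would: the job done as asked, in the order asked, and still so for the second after the job is handed in, with the robot touching nothing.
It also fails if it takes over 42 s, if anything falls off the work surface, if the arm or the gripper's body presses on something with over 40 N, if the wrist force passes 120 N, or if a joint passes its speed limit or range.

ROBOT

A 6-joint arm with a two-finger parallel gripper is mounted at the origin on the work surface. World frame = base frame: x ahead of the robot, y to its left, z up, the work surface at z = 0. Lengths are in m, angles in rad, forces in N, time in s.
With the tool pointing down it reaches from about 0.25 to 0.775 m from the base axis. Payload 4 kg.
Tool frame: the origin (TCP) lies at the very end of the fingers, on their centre line; the grasp point (between the pads) lies 19 mm behind it (grip_point_offset is the distance from the TCP to the grasp point, in m); z points along the fingers, y is the direction in which the jaws open and shut (so a half turn about z gives the same grasp; the last joint's range is limited). The gripper opens to 94 mm and grips with 3 to 60 N. Pads are 16 mm wide; open, the fingers measure 119 mm over their backs; the gripper's body (75 mm by 177 mm) begins 78 mm behind the grasp point.
Start: joints at [-1.299, 0.087, 1.371, -0, 1.684, -0.103], TCP at [0.201, -0.512, 0.184] pointing down, gripper open.
Joint ranges: [-3.1, 3.1], [-0.76, 2.03], [0.27, 2.55], [-1.08, 4.22], [0.17, 2.65], [-2.57, 2.57]. Speed limits (rad/s): [2.79, 2.79, 3.14, 3.14, 3.14, 3.14].

INTERFACE

Orientations are given as a 3x3 rotation matrix whose columns are the frame's x, y, z axes.
In Python, from workcell import * gives the robot as it stands. The module is installed in compiled form; this text tells all that it offers.
- The arm moves only by the tool move_arm, never from a script. Its argument "moves" is one flat list of numbers, 7 for each row, row after row: the turn, a rotation vector about the tool's x, y, z in degrees, then the shift along the tool's x, y, z in m, then the opening, from -1 (shut) to 1 (fully open). A call has 1 to 10 rows; each row shifts and turns the commanded pose from where the row before left it, along the tool's axes as they then stand; what a row does not reach is not made up. A row lasts 1/12 s, in which the tool goes at most 41.7 mm and 7.16 degrees, less where a joint would pass 70% of its speed; a pose out of reach is approached as far as the arm can. A call is refused whole if a number of a shift passes 0.0417 or a number of a turn 7.16, either way. A call with a gripper value outside its range is refused whole. The fingers move at their own pace and stop on an object; the grip force is fixed at half the most. Time passes only in rows, so rows that do not move let the fingers close. It gives the time, the measured TCP pose, the force and the opening at its end, in the units of the state.
- sense(): the state, without advancing time (a new reading comes with each control period).
- camera(name): name is "scene" or "top" or "wrist"; returns a dict with "color" (480x640x3 uint8, red, green, blue), "camera_matrix" (3x3 intrinsics, pixels), "k1" (the pictures are not rectified: a ray, as slopes to the right and down, at radius r is drawn at 1 + k1 r^2 times it, then the intrinsics apply), "T" (4x4, takes a point from camera to world coordinates). Camera axes: x right, y down, z forward; pixel columns grow to the right and rows downward; lengths in m; the calibration is good to about 2 mm. A picture is of the moment at which its call begins. There is no depth.
- sign_off(): hands the job in, once; it reports no verdict.
The state is a dict: "time": time; "joints": joint angles; "joint_vel": joint speeds; "effort": joint torques, N m; "position": TCP position; "tool_rot": TCP orientation; "force": force on the tool from outside, world axes, zero at the start; "ft_torque": the same for the moment, N m; "width": finger opening in m.
Only numpy, scipy, OpenCV 4.12 (cv2) and the standard library are available. Lean on these libraries where they do the work, as an engineer would, in place of code of your own. Each camera call takes 0.05 s, during which the arm holds its last target.

## Working session

There is one attempt and no reset: what is moved stays moved. The work goes in short steps, Python scripts to look and compute and a tool call to move; the robot and the scene stay as the last step left them, time stands still between calls to the robot, and variables do not carry over. Pictures are saved under pics/ and viewed, and the job is handed in when it is done.

Besides the shell and the picture viewer there is one more tool, called after ">>>" as name(argument=value, ...), one argument or row to a line, values as JSON. move_arm: Moves the arm, as the interface text tells. Its arguments: {"type":"object","properties":{"moves":{"type":"array"}},"required":["moves"]}

```bash
mkdir -p pics; cat > h.py <<'E'
from workcell import *
import numpy as np, cv2
def snap(n,f):
    c=camera(n); cv2.imwrite(f'pics/{f}.png',c['color'][:,:,::-1]); np.savez(f'pics/{f}.npz',K=c['camera_matrix'],k1=c['k1'],T=c['T']); return c
def ray(f,u,v):
    c=np.load(f'pics/{f}.npz');K=c['K'];k=float(c['k1'])
    p=np.array([(u-K[0,2])/K[0,0],(v-K[1,2])/K[1,1]]);q=p.copy()
    for _ in range(30): q=p/(1+k*(q@q))
    T=c['T'];return T[:3,3],T[:3,:3]@np.array([q[0],q[1],1])
def onz(f,u,v,z):
    o,d=ray(f,u,v);return o+d*(z-o[2])/d[2]
def proj(f,P):
    c=np.load(f'pics/{f}.npz');K=c['K'];k=float(c['k1']);T=c['T']
    p=T[:3,:3].T@(np.array(P)-T[:3,3]);q=p[:2]/p[2];q=q*(1+k*(q@q))
    return K[0,0]*q[0]+K[0,2],K[1,1]*q[1]+K[1,2]
E
python3 - <<'E'
from h import *
snap('top','top0');snap('scene','scene0');snap('wrist','wrist0')
s=sense();print(s['time'],s['position'],s['tool_rot'],s['force'],s['width'])
E
```

```text
0.15 [ 0.20122002 -0.5113992   0.18328793] [[ 9.30590297e-01  3.66062141e-01 -4.55133927e-04]
 [ 3.66062391e-01 -9.30588963e-01  1.58347338e-03]
 [ 1.56107045e-04 -1.64017237e-03 -9.99998643e-01]] [ 0.22019401 -0.73167792 -0.5530683 ] 0.09399993929294835
```

View pics/top0.png

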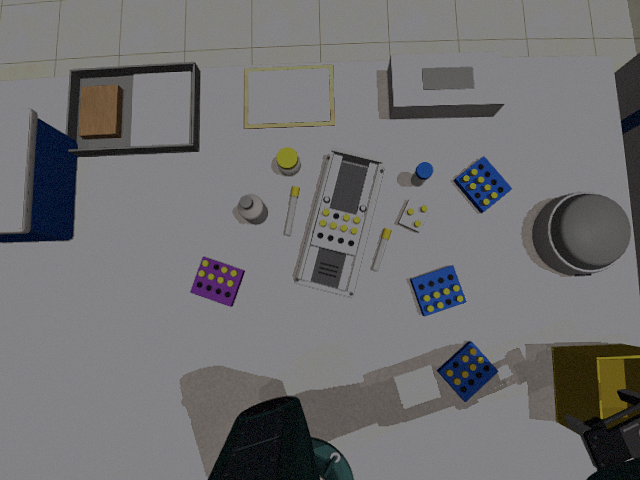

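View pics/scene0.png

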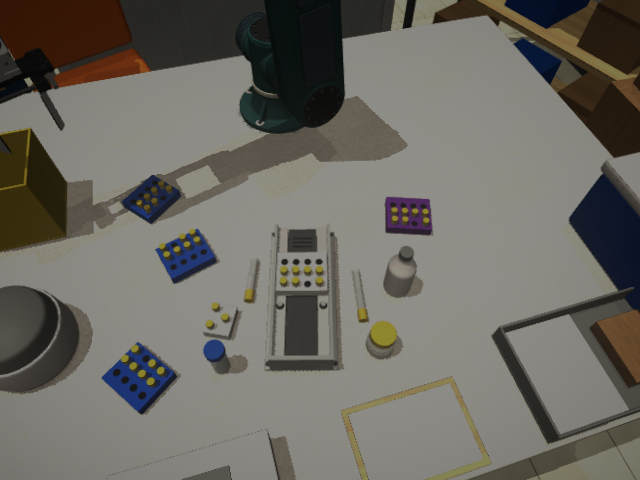

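The top picture shows the dock at about (340,223). Its end wall is at the top, (357,155), the open end at the bottom, (325,290), and the white rack at (338,228). The look-alikes are blue at (483,184), (438,290) and (468,371), and purple at (217,281). The small white spare rack is at (413,216). Only the white rack on the rails fits the description. I'll confirm it in an enlarged crop.

```bash
python3 - <<'E'
from h import *
im=cv2.imread('pics/top0.png')[140:305,230:450]
cv2.imwrite('pics/crop0.png',cv2.resize(im,None,fx=3.6,fy=3.6,interpolation=cv2.INTER_CUBIC))
im=cv2.imread('pics/scene0.png')[215:375,230:400]
cv2.imwrite('pics/crop1.png',cv2.resize(im,None,fx=3.6,fy=3.6,interpolation=cv2.INTER_CUBIC))
E
```

```text
(no output)
```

View pics/crop0.png

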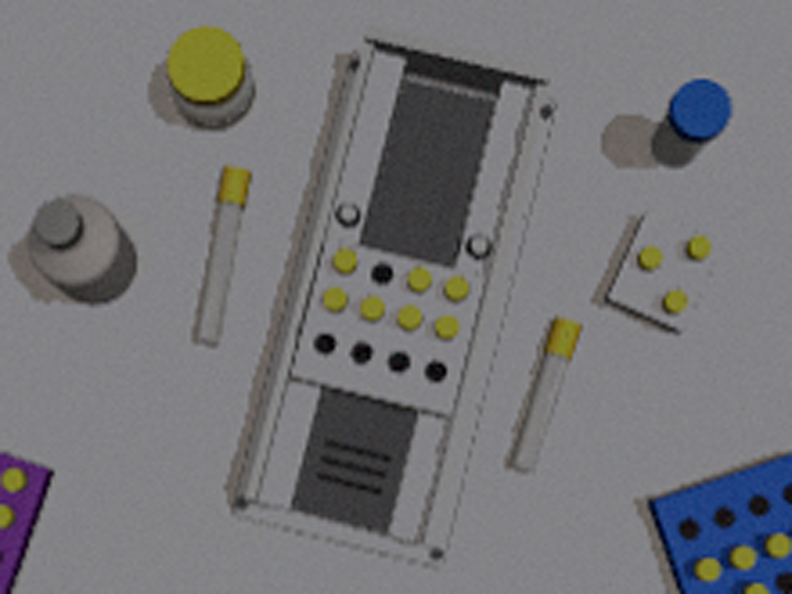

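View pics/crop1.png

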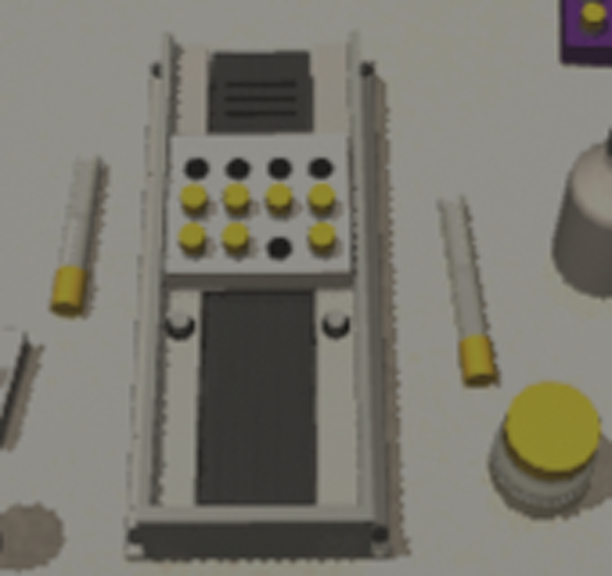

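The crop confirms it: the white rack (three rows, rear row empty) sits on the rails behind the two pins, at crop (348,213) and (480,244). The rear opening with the ridged press plate is at crop (345,465). Next I'll fit the dock pose.

```bash
python3 - <<'E'
from h import *
t=lambda u,v:(u/3.6+230-.36,v/3.6+140-.36)
s=lambda u,v:(u/3.6+230-.36,v/3.6+215-.36)
pl=onz('top0',*t(348,211),.049);pr=onz('top0',*t(480,242),.049)
sr=onz('scene0',*s(180,319),.049);sl=onz('scene0',*s(336,319),.049)
for a,b in((pl,pr),(sl,sr)):
    d=a-b;print(a,b,'mid',(a+b)/2,np.linalg.norm(d),'yaw',np.degrees(np.arctan2(-d[0],d[1])))
# rack top rear corners z .062
for f,a,b in(('top0',t(291,378),t(450,415)),('scene0',s(352,135),s(172,137))):
    A=onz(f,*a,.062);B=onz(f,*b,.062);print('rackrear',A,B,(A+B)/2,np.linalg.norm(A-B))
# end wall top, guide wall post tops
s0=sense();print(s0['joints'])
# refine: reproj overlay given pose
import sys
def draw(f,o,yaw,name,off,rx):
    im=cv2.imread(f'pics/{f}.png');x0,y0,w,h=off
    im=cv2.resize(im[y0:y0+h,x0:x0+w],None,fx=3.6,fy=3.6,interpolation=cv2.INTER_CUBIC)
    c,sn=np.cos(yaw),np.sin(yaw)
    W=lambda x,y,z:(o[0]+c*x-sn*y,o[1]+sn*x+c*y,z)
    def P(x,y,z):
        u,v=proj(f,W(x,y,z));return int((u-x0+.36)*3.6),int((v-y0+.36)*3.6)
    def L(pts,col):
        for a,b in zip(pts,pts[1:]+pts[:1]):cv2.line(im,P(*a),P(*b),col,1)
    L([(-.179,.056,.052),(.111,.056,.052),(.111,-.056,.052),(-.179,-.056,.052)],(0,0,255))
    L([(-.178,.028,.034),(.092,.028,.034),(.092,-.028,.034),(-.178,-.028,.034)],(0,255,0))
    L([(rx-.042,.048,.062),(rx+.042,.048,.062),(rx+.042,-.048,.062),(rx-.042,-.048,.062)],(255,0,255))
    for y in(.04,-.04):cv2.circle(im,P(0,y,.049),3,(255,0,0),1)
    cv2.imwrite(f'pics/{name}.png',im)
o=((pl+pr)/2+(sl+sr)/2)/2
d=pl-pr+sl-sr;yaw=np.arctan2(-d[0],d[1])
R=[(onz(f,*a,.062)+onz(f,*b,.062))/2 for f,a,b in(('top0',t(291,378),t(450,415)),('scene0',s(352,135),s(172,137)))]
rx=[(r-o)[:2]@[np.cos(yaw),np.sin(yaw)]+.042 for r in R]
print('o',o,'yaw',np.degrees(yaw),'rackx',rx)
draw('top0',o,yaw,'ov_t',(230,140,220,165),np.mean(rx));draw('scene0',o,yaw,'ov_s',(230,215,170,160),np.mean(rx))
E
```

```text
[ 0.60817633 -0.06383298  0.049     ] [ 0.58716915 -0.14121187  0.049     ] mid [ 0.59767274 -0.10252243  0.049     ] 0.08017976203917068 yaw -15.188833914493177
[ 0.61145123 -0.06362638  0.049     ] [ 0.58909577 -0.14001009  0.049     ] mid [ 0.6002735  -0.10181823  0.049     ] 0.07958791546408914 yaw -16.313333816269544
rackrear [ 0.50808735 -0.02837502  0.062     ] [ 0.48416796 -0.11936889  0.062     ] [ 0.49612766 -0.07387196  0.062     ] 0.09408518685665264
rackrear [ 0.51524831 -0.02577075  0.062     ] [ 0.48933985 -0.11897792  0.062     ] [ 0.50229408 -0.07237433  0.062     ] 0.09674102680189524
[-1.29909713e+00  8.77925001e-02  1.37186997e+00 -1.35694577e-05
  1.68357771e+00 -1.03076631e-01]
o [ 0.59897312 -0.10217033  0.049     ] yaw -15.749000988577334 rackx [np.float64(-0.0646654897029118), np.float64(-0.05913704408670758)]
```

View pics/ov_t.png

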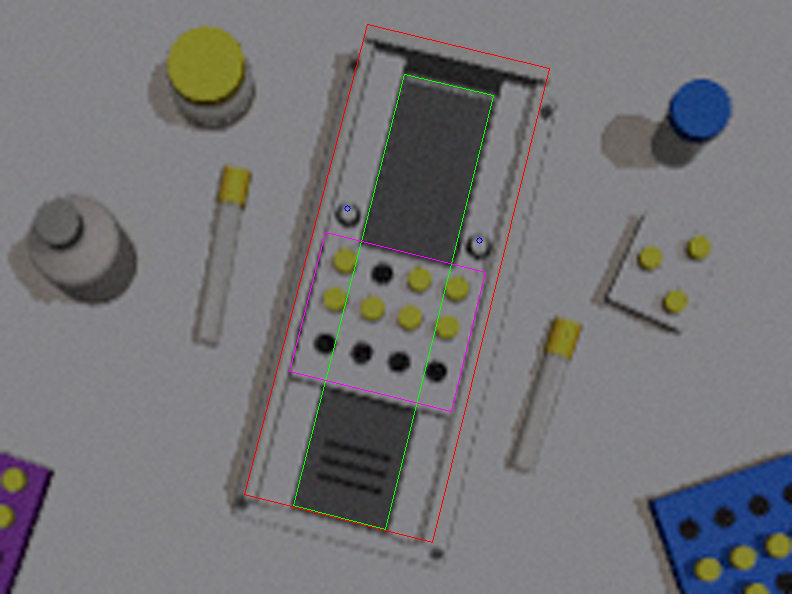

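View pics/ov_s.png

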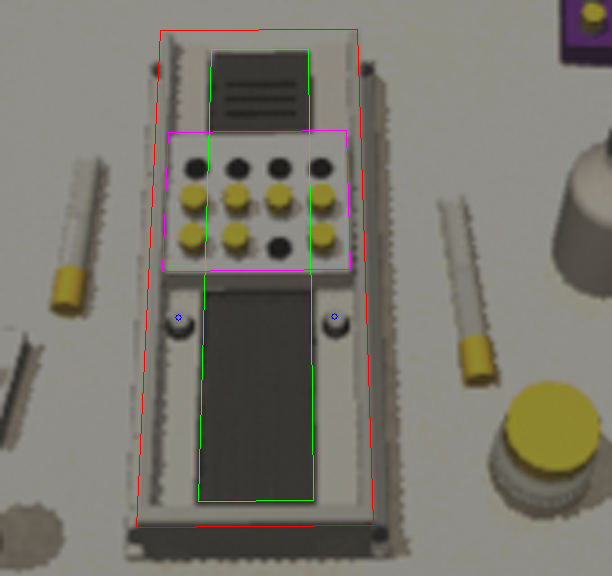

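```bash
python3 - <<'E'
from h import *
o=np.array([.599,-.102]);y=np.radians(-15.7);ex=np.array([np.cos(y),np.sin(y)]);ey=np.array([-ex[1],ex[0]])
for n,u,v,z in(('bottlecap',246,202,.13),('tubecap',424.5,170,.086),('jar',288,158,.062)):
    p=onz('top0',u,v,z)[:2];d=p-o;print(n,p,'dock',d@ex,d@ey)
s=sense();p=s['position'];R=s['tool_rot']
for x in(-.125,-.145):
  t=np.array([*(o+ex*x),.06]);print(x,t, 'tool shift now',R.T@(t-p))
E
```

```text
bottlecap [0.58824099 0.09338208] dock -0.06322808517699995 0.18518132558381695
tubecap [ 0.65351586 -0.26781046] dock 0.09735035482867752 -0.14487234761615675
jar [0.69564143 0.01556011] dock 0.06122409162921708 0.1393253602726585
-0.125 [ 0.47866353 -0.06817494  0.06      ] tool shift now [ 0.42041473 -0.31069582  0.12386332]
-0.145 [ 0.4594097  -0.06276294  0.06      ] tool shift now [ 0.40447843 -0.32278028  0.12388066]
```

View pics/wrist0.png

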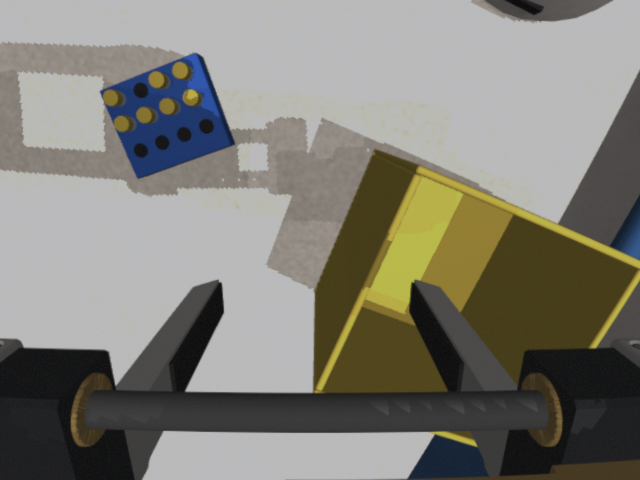

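>>> move_arm(
  moves=[0, 0, 0, 0, -0.02, -0.02, -1, 0, 0, 0, 0.02, -0.03, 0, -1, 0, 0, 0, 0.03, -0.025, 0, -1, 0, 0, 0, 0.03, -0.025, 0, -1, 0, 0, 0, 0.03, -0.025, 0, -1, 0, 0, 0, 0.03, -0.025, 0, -1, 0, 0, 0, 0.03, -0.025, 0, -1, 0, 0, 0, 0.03, -0.025, 0, -1, 0, 0, 0, 0.03, -0.025, 0, -1, 0, 0, 0, 0.03, -0.025, 0, -1],
)

```text
time: 0.98
position: [0.352, -0.1822, 0.204]
tool_rot: [[0.931, 0.366, 0.0], [0.366, -0.931, -0.0], [0.0, 0.0, -1.0]]
force: [0.4, -1.3, 0.7]
width: 0.0309
```

>>> move_arm(
  moves=[0, 0, 6.2, 0.02, -0.02, 0, -1, 0, 0, 6.2, 0.02, -0.02, 0, -1, 0, 0, 6.2, 0.02, -0.02, 0, -1, 0, 0, 6.2, 0.02, -0.02, 0, -1, 0, 0, 6.2, 0.02, -0.02, 0, -1, 0, 0, 6.2, 0, 0, 0, -1, 0, 0, 0, 0, 0, 0, -1],
)

```text
time: 1.57
position: [0.4341, -0.0697, 0.2035]
tool_rot: [[0.963, -0.27, -0.001], [-0.27, -0.963, 0.0], [-0.001, 0.0, -1.0]]
force: [0.0, 0.2, -0.3]
width: 0.0003
```

```bash
cat >> h.py <<'E'
o=np.array([.599,-.102]);yaw=np.radians(-15.7)
ex=np.array([np.cos(yaw),np.sin(yaw)]);ey=np.array([-ex[1],ex[0]])
def st():
    s=sense();R=s['tool_rot'];d=s['position'][:2]-o
    f=s['force'];print('t',round(s['time'],2),'dock',np.round([d@ex,d@ey,s['position'][2]],4),'toolyaw',round(np.degrees(np.arctan2(R[1,0],R[0,0])),2),'tilt',np.round(R[:,2],4),'F dock',np.round([f[:2]@ex,f[:2]@ey,f[2]],2),'w',round(s['width'],4),'j',np.round(s['joints'],2));return s
E
python3 - <<'E'
from h import *
s=st();snap('wrist','w1')
for x in(-.145,):
  print(s['tool_rot'].T@(np.array([*(o+ex*x),.06])-s['position']))
E
```

```text
t 1.57 dock [-0.1675 -0.0135  0.2035] toolyaw -15.66 tilt [-1.4e-03  3.0e-04 -1.0e+00] F dock [-0.01  0.19 -0.3 ] w 0.0003 j [-0.29 -0.16  1.57 -0.    1.73  1.56]
[ 0.02269253 -0.01348353  0.14350882]
```

>>> move_arm(
  moves=[0, 0, 0, 0.0115, -0.0065, 0.03, -1, 0, 0, 0, 0.0115, -0.007, 0.03, -1, 0, 0, 0, 0, 0, 0.03, -1, 0, 0, 0, 0, 0, 0.03, -1, 0, 0, 0, 0, 0, 0, -1, 0, 0, 0, 0, 0, 0, -1],
)

```text
time: 2.12
position: [0.4578, -0.0643, 0.0829]
tool_rot: [[0.963, -0.271, -0.004], [-0.271, -0.963, 0.001], [-0.004, 0.0, -1.0]]
force: [0.3, 0.0, 0.8]
width: 0.0005
```

```bash
python3 - <<'E'
from h import *
s=st();snap('wrist','w2');snap('scene','s2')
im=cv2.imread('pics/s2.png')[165:375,210:420]
cv2.imwrite('pics/s2c.png',cv2.resize(im,None,fx=2.8,fy=2.8,interpolation=cv2.INTER_CUBIC))
E
```

```text
t 2.12 dock [-0.1461 -0.002   0.0829] toolyaw -15.7 tilt [-4.2e-03  9.0e-04 -1.0e+00] F dock [0.28 0.11 0.82] w 0.0005 j [-0.26 -0.06  1.72 -0.    1.48  1.58]
```

View pics/s2c.png

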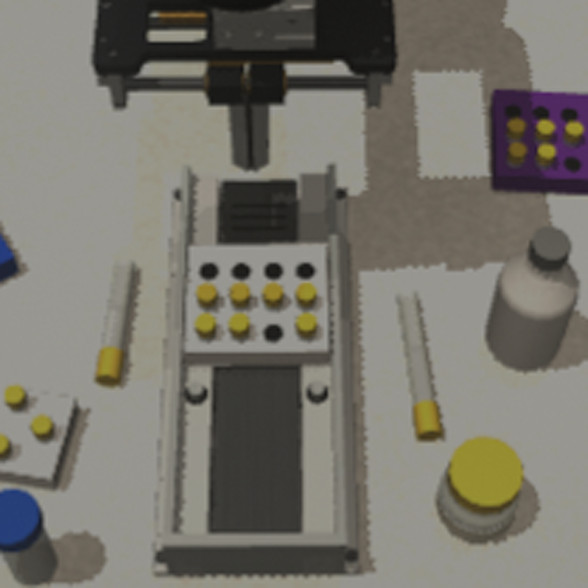

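View pics/w2.png

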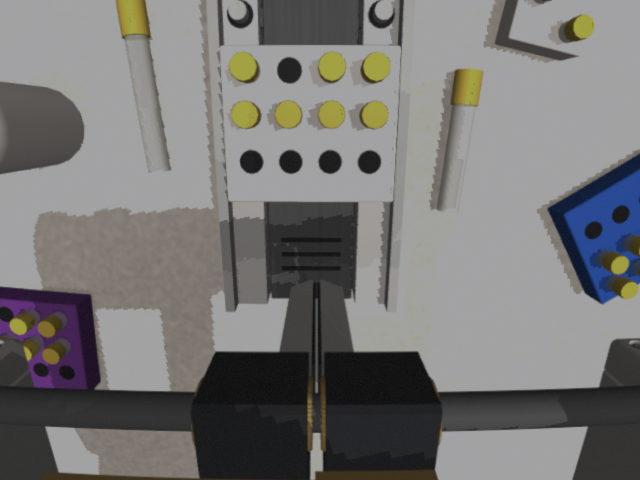

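The wrist picture shows the closed fingertips at (317,282), over the middle of the plate (columns 270 to 352), with the rack's rear edge at row 200. The scene picture shows them above the rear opening, clear of everything. I'll descend to just above the plate, then press.

>>> move_arm(
  moves=[0, 0, 0, 0.006, -0.002, 0.02, -1, 0, 0, 0, 0, 0, 0.02, -1, 0, 0, 0, 0, 0, 0, -1, 0, 0, 0, 0, 0, 0, -1],
)

```text
time: 2.55
position: [0.4665, -0.0641, 0.0457]
tool_rot: [[0.963, -0.271, 0.001], [-0.271, -0.963, -0.0], [0.001, 0.0, -1.0]]
force: [-0.5, -0.2, 0.5]
width: 0.0007
```

```bash
python3 - <<'E'
from h import *
s=st()
E
```

```text
t 2.55 dock [-0.1378  0.0006  0.0457] toolyaw -15.72 tilt [ 1.4e-03 -5.0e-04 -1.0e+00] F dock [-0.42 -0.36  0.5 ] w 0.0007 j [-0.26 -0.02  1.76 -0.    1.4   1.59]
```

>>> move_arm(
  moves=[0, 0, 0, 0, 0, 0.005, -1, 0, 0, 0, 0, 0, 0.004, -1, 0, 0, 0, 0, 0, 0.003, -1, 0, 0, 0, 0, 0, 0.003, -1, 0, 0, 0, 0, 0, 0.003, -1, 0, 0, 0, 0, 0, 0, -1, 0, 0, 0, 0, 0, 0, -1],
)

```text
time: 3.13
position: [0.4657, -0.0637, 0.0259]
tool_rot: [[0.963, -0.271, -0.001], [-0.271, -0.963, 0.0], [-0.001, 0.0, -1.0]]
force: [0.2, -0.2, 0.2]
width: 0.0005
```

```bash
python3 - <<'E'
from h import *
s=st()
E
```

```text
t 3.13 dock [-0.1387  0.0008  0.0259] toolyaw -15.72 tilt [-6.e-04  0.e+00 -1.e+00] F dock [ 0.22 -0.12  0.19] w 0.0005 j [-0.26 -0.    1.78 -0.    1.36  1.59]
```

```bash
python3 - <<'E'
from h import *
snap('scene','s3');snap('wrist','w3');st()
im=cv2.imread('pics/s3.png')[195:355,240:400]
cv2.imwrite('pics/s3c.png',cv2.resize(im,None,fx=3.7,fy=3.7,interpolation=cv2.INTER_CUBIC))
E
```

```text
t 3.23 dock [-0.1384  0.0008  0.0262] toolyaw -15.72 tilt [ 1.e-04 -1.e-04 -1.e+00] F dock [ 0.13 -0.61 -0.18] w 0.0003 j [-0.26 -0.    1.78 -0.    1.36  1.59]
```

View pics/s3c.png

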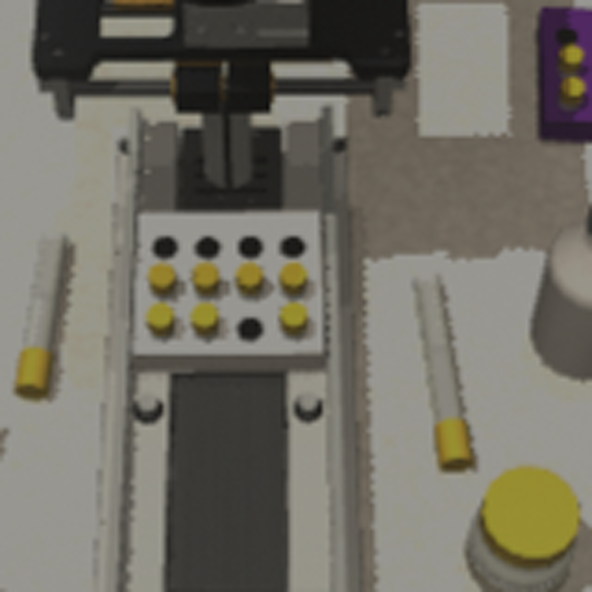

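View pics/w3.png

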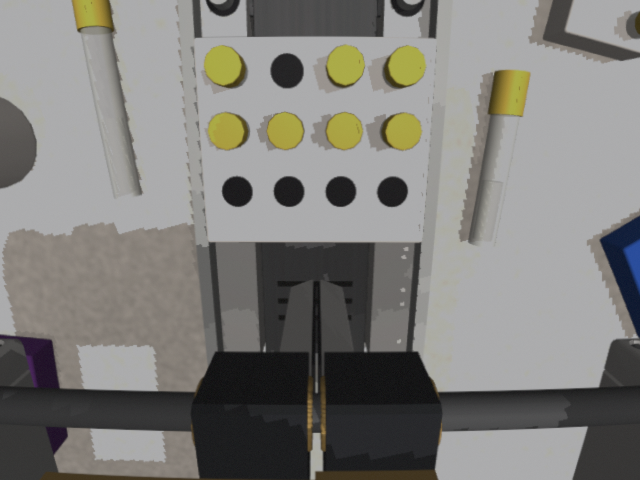

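>>> move_arm(
  moves=[0, 0, 0, 0, 0, 0.002, -1, 0, 0, 0, 0, 0, 0.0, -1, 0, 0, 0, 0, 0, 0, -1],
)

```text
time: 3.48
position: [0.4658, -0.0638, 0.0241]
tool_rot: [[0.963, -0.271, -0.0], [-0.271, -0.963, -0.0], [-0.0, 0.0, -1.0]]
force: [0.0, 0.1, -0.2]
width: 0.0005
```

```bash
python3 - <<'E'
from h import *
for i in range(3): camera('top');st()
from scipy.optimize import least_squares
def tri(a,b):
    o1,d1=ray(*a);o2,d2=ray(*b);A=np.c_[d1,-d2];t=np.linalg.lstsq(A,o2-o1,rcond=None)[0]
    p,q=o1+d1*t[0],o2+d2*t[1];return (p+q)/2,np.linalg.norm(p-q)
t=lambda u,v:('top0',u/3.6+230-.36,v/3.6+140-.36)
s=lambda u,v:('scene0',u/3.6+230-.36,v/3.6+215-.36)
print(tri(t(348,211),s(336,319)),tri(t(480,242),s(180,319)),tri(t(291,378),s(352,135)),tri(t(450,415),s(172,137)))
E
```

```text
t 3.53 dock [-0.1385  0.0008  0.0241] toolyaw -15.73 tilt [-0.e+00 -1.e-04 -1.e+00] F dock [ 0.11  0.49 -0.55] w 0.0004 j [-0.26  0.    1.79 -0.    1.35  1.59]
t 3.58 dock [-0.1384  0.0008  0.0242] toolyaw -15.73 tilt [ 1.e-04 -1.e-04 -1.e+00] F dock [ 0.23 -0.04  0.08] w -0.0001 j [-0.26  0.    1.79 -0.    1.35  1.59]
t 3.63 dock [-0.1384  0.0008  0.0242] toolyaw -15.72 tilt [ 1.e-04 -1.e-04 -1.e+00] F dock [0.1  1.03 0.13] w 0.0003 j [-0.26  0.    1.79 -0.    1.35  1.59]
(array([ 0.60925389, -0.06336596,  0.04447024]), np.float64(0.0008991030614528613)) (array([ 0.58776553, -0.14063265,  0.04663786]), np.float64(0.0015429596339500654)) (array([ 0.50954254, -0.02596562,  0.05313124]), np.float64(0.004127818687327159)) (array([ 0.4848707 , -0.11906548,  0.05519101]), np.float64(0.00136075784469142))
```

>>> move_arm(
  moves=[0, 0, 0, 0, 0, 0.002, -1, 0, 0, 0, 0, 0, 0.0, -1, 0, 0, 0, 0, 0, 0, -1],
)

```text
time: 3.88
position: [0.4658, -0.0638, 0.022]
tool_rot: [[0.963, -0.271, -0.0], [-0.271, -0.963, 0.0], [-0.0, 0.0, -1.0]]
force: [-0.6, 0.0, -0.3]
width: 0.0005
```

>>> move_arm(
  moves=[0, 0, 0, 0, 0, 0.002, -1, 0, 0, 0, 0, 0, 0.0, -1, 0, 0, 0, 0, 0, 0, -1],
)

```text
time: 4.13
position: [0.4657, -0.0638, 0.02]
tool_rot: [[0.963, -0.271, -0.0], [-0.271, -0.963, 0.0], [-0.0, 0.0, -1.0]]
force: [-0.3, -0.2, 0.5]
width: 0.0004
```

```bash
python3 - <<'E'
from h import *
snap('scene','s4');snap('wrist','w4');st()
im=cv2.imread('pics/s4.png')[195:355,240:400]
cv2.imwrite('pics/s4c.png',cv2.resize(im,None,fx=3.7,fy=3.7,interpolation=cv2.INTER_CUBIC))
E
```

```text
t 4.23 dock [-0.1385  0.0008  0.0202] toolyaw -15.73 tilt [-0.e+00 -1.e-04 -1.e+00] F dock [ 0.68 -0.26 -1.19] w 0.0009 j [-0.26  0.    1.79 -0.    1.35  1.59]
```

View pics/s4c.png

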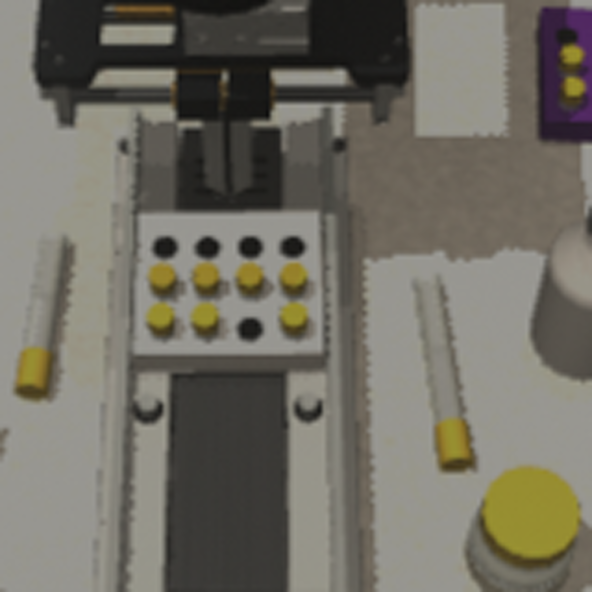

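View pics/w4.png

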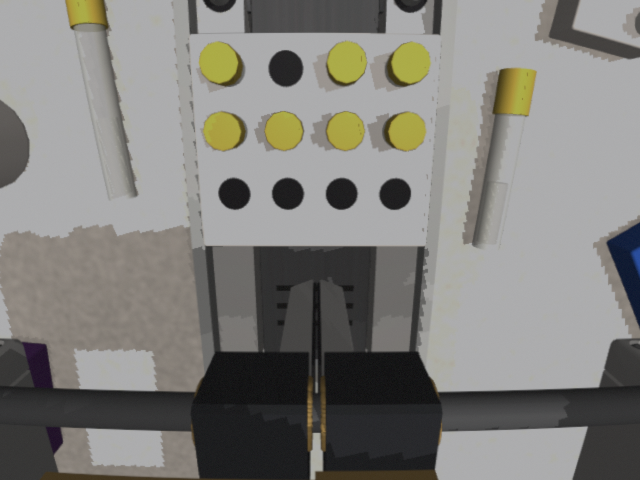

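```bash
python3 - <<'E'
from h import *
s=sense();p=s['position']
for z in(.02,.03,.0):
  u,v=proj('s4',[p[0],p[1],p[2]-.0202+z]);print('scene tcp',u,v,'crop',(u-240)*3.7,(v-195)*3.7,'wrist',proj('w4',[p[0],p[1],z]))
# plane check: table-height: known features at z: fit dock origin z shift from several features in both images
from scipy.optimize import least_squares
t=lambda u,v:('top0',u/3.6+230-.36,v/3.6+140-.36)
c=lambda u,v:('scene0',u/3.6+230-.36,v/3.6+215-.36)
obs=[((0,.04,.049),t(348,211)),((0,-.04,.049),t(480,242)),((0,.04,.049),c(336,319)),((0,-.04,.049),c(180,319)),
((-.178,.028,.034),t(293,506)),((-.178,-.028,.034),t(387,531)),((-.178,.028,.034),c(307,50)),((-.178,-.028,.034),c(212,52)),
((.103,-.03,.06),t(500,93))][:8]
def res(q,full=False):
    r=[]
    C,S=np.cos(q[3]),np.sin(q[3])
    for (x,y,z),(f,u,v) in obs:
        a=proj(f,(q[0]+C*x-S*y,q[1]+S*x+C*y,q[2]+z));r+=[a[0]-u,a[1]-v]
    return np.array(r)
q=least_squares(res,[.599,-.102,0,-.274]);print(q.x,np.degrees(q.x[3]),np.round(q.fun,1))
E
```

```text
scene tcp 302.2267929411294 248.02686393837055 crop 230.23913388217886 196.19939657197105 wrist (np.float64(316.847812849274), np.float64(279.6520298336142))
scene tcp 302.11153466357126 245.35817439087108 crop 229.81267825521368 186.32524524622303 wrist (np.float64(316.88746517391996), np.float64(286.77950240368125))
scene tcp 302.45145917840364 253.22707863611186 crop 231.07039896009348 215.44019095361386 wrist (np.float64(316.77812970452635), np.float64(267.13578320026676))
[ 0.59852092 -0.10197837 -0.00273528 -0.27313489] -15.649476377579681 [-0.2 -0.2 -0.4 -0.  -0.3 -0.4 -0.3  0.1  0.3  0.3 -0.3 -0.2  0.2  0.3
 -0.3  0. ]
```

```bash
python3 - <<'E'
from h import *
a=cv2.imread('pics/w2.png')[190:310,230:400];b=cv2.imread('pics/w4.png')[230:350,230:400]
cv2.imwrite('pics/wc.png',np.vstack([cv2.convertScaleAbs(cv2.resize(i,None,fx=4.4,fy=2.4*1.0,interpolation=cv2.INTER_CUBIC),alpha=2.2,beta=20) for i in(a,b)]))
E
```

```text
(no output)
```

View pics/wc.png

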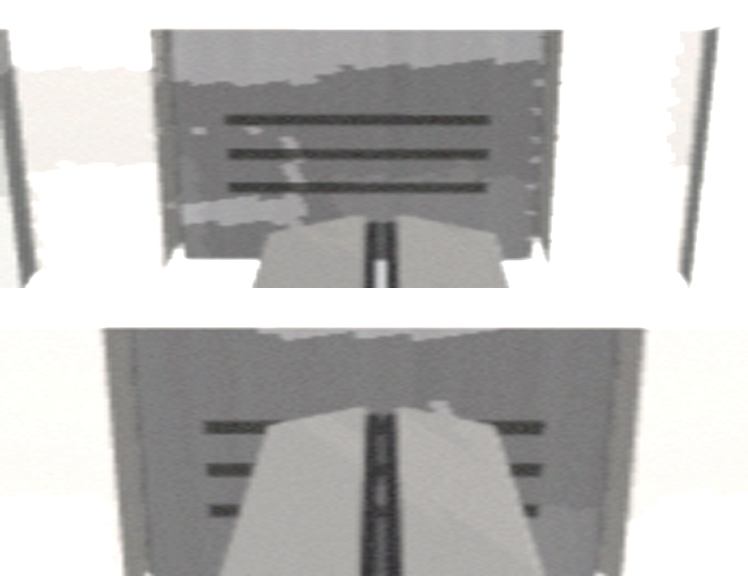

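```bash
python3 - <<'E'
from h import *
def trin(L):
    A=np.zeros((3,3));b=np.zeros(3)
    for f,u,v in L:
        o1,d=ray(f,u,v);d=d/np.linalg.norm(d);M=np.eye(3)-np.outer(d,d);A+=M;b+=M@o1
    return np.linalg.solve(A,b)
t=lambda u,v:('top0',u/3.6+230-.36,v/3.6+140-.36)
c=lambda u,v:('scene0',u/3.6+230-.36,v/3.6+215-.36)
l2,r2=('w2',281.4,240),('w2',341.4,240);l4,r4=('w4',276.6,288.3),('w4',353.6,288.3)
print(trin([l2,l4]),trin([r2,r4]))
print(trin([t(327,441),l4]),trin([t(392,459),r4]),trin([c(297,115),l4]),trin([c(226,115),r4]),trin([c(297,115),t(327,441)]))
for z in (0,.01,.02,.034):
  print(z,[np.linalg.norm(onz(*a,z)-onz(*b,z)).round(4) for a,b in((t(327,441),t(392,459)),(c(297,115),c(226,115)),(l2,r2),(l4,r4))])
s=sense();print(s['position'])
E
```

```text
[ 0.4723828  -0.0439698   0.03416346] [ 0.46149988 -0.08241886  0.03387555]
[ 0.4733778  -0.04629312  0.0382545 ] [ 0.46148208 -0.08406089  0.03410981] [ 0.46658264 -0.0416644   0.0181115 ] [ 0.45298666 -0.08176987  0.01428081] [ 0.47368451 -0.04619122  0.02909516]
0 [np.float64(0.0413), np.float64(0.0416), np.float64(0.0455), np.float64(0.0472)]
0.01 [np.float64(0.0409), np.float64(0.0411), np.float64(0.0439), np.float64(0.0451)]
0.02 [np.float64(0.0405), np.float64(0.0406), np.float64(0.0423), np.float64(0.0429)]
0.034 [np.float64(0.0399), np.float64(0.0399), np.float64(0.04), np.float64(0.0399)]
[ 0.46588634 -0.06379156  0.02015505]
```

```bash
python3 - <<'E'
from h import *
s=sense();p=s['position'];R=s['tool_rot'];T=np.load('pics/w4.npz')['T']
print('cam in tool',R.T@(T[:3,3]-p), 'axis',R.T@T[:3,2])
for x in(-.008,0,.008):
  print(x,[(k,np.round(proj('w4',p+R@np.array([x,0,-k])),1)) for k in(0,.005,.01,.015,.02)])
print([np.round(proj('w4',p+R@np.array([.008,y,-.0])),1) for y in(-.0125,.0125)])
print([np.round((np.array(proj('s4',p+R@np.array([.008,0,-k])))-[240,195])*3.7,1) for k in(0,.01,.02)],[np.round((np.array(proj('s4',p+R@np.array([-.008,0,-k])))-[240,195])*3.7,1) for k in(0,.01,.02)])
E
```

```text
cam in tool [ 0.08123479 -0.0005439  -0.20046556] axis [-2.80743144e-01  5.39763049e-04  9.59782786e-01]
-0.008 [(0, array([316.8, 293.1])), (0.005, array([316.8, 296.8])), (0.01, array([316.9, 300.7])), (0.015, array([316.9, 304.8])), (0.02, array([316.9, 309.1]))]
0 [(0, array([316.8, 279.8])), (0.005, array([316.9, 283.2])), (0.01, array([316.9, 286.9])), (0.015, array([316.9, 290.7])), (0.02, array([316.9, 294.7]))]
0.008 [(0, array([316.9, 266.1])), (0.005, array([316.9, 269.4])), (0.01, array([316.9, 272.7])), (0.015, array([316.9, 276.3])), (0.02, array([317., 280.]))]
[array([294. , 266.1]), array([339.7, 266.2])]
[array([230.1, 208.2]), array([229.7, 198.3]), array([229.3, 188.3])] [array([230.3, 184. ]), array([229.9, 174. ]), array([229.5, 163.9])]
```

```bash
python3 - <<'E'
from h import *
snap('top','t4')
a=cv2.imread('pics/s4.png')[215:260,275:335]
cv2.imwrite('pics/s4z.png',cv2.convertScaleAbs(cv2.resize(a,None,fx=12,fy=12,interpolation=cv2.INTER_CUBIC),alpha=2.2,beta=20))
E
```

```text
(no output)
```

View pics/s4z.png

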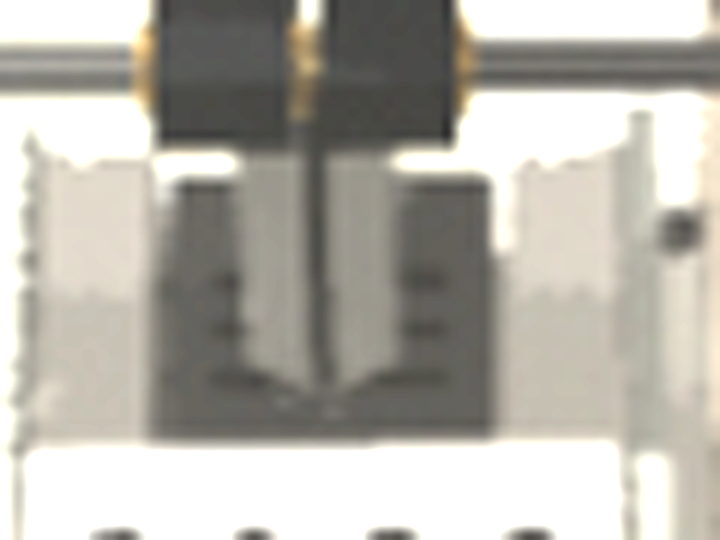

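The ridge scale shows the plate still up at about 34 mm, and the finger image suggests the real tips sit higher than the TCP reading. I'll keep descending in small steps, stopping on force.

>>> move_arm(
  moves=[0, 0, 0, 0, 0, 0.002, -1, 0, 0, 0, 0, 0, 0.0, -1, 0, 0, 0, 0, 0, 0, -1],
)

```text
time: 4.53
position: [0.4658, -0.0638, 0.018]
tool_rot: [[0.963, -0.271, -0.0], [-0.271, -0.963, 0.0], [-0.0, 0.0, -1.0]]
force: [-0.7, -0.3, 0.0]
width: 0.0004
```

>>> move_arm(
  moves=[0, 0, 0, 0, 0, 0.002, -1, 0, 0, 0, 0, 0, 0.0, -1, 0, 0, 0, 0, 0, 0, -1],
)

```text
time: 4.78
position: [0.4658, -0.0638, 0.016]
tool_rot: [[0.963, -0.271, -0.0], [-0.271, -0.963, 0.0], [-0.0, 0.0, -1.0]]
force: [-0.4, 0.6, -0.2]
width: 0.0002
```

>>> move_arm(
  moves=[0, 0, 0, 0, 0, 0.002, -1, 0, 0, 0, 0, 0, 0.0, -1, 0, 0, 0, 0, 0, 0, -1],
)

```text
time: 5.03
position: [0.4658, -0.0638, 0.014]
tool_rot: [[0.963, -0.271, -0.0], [-0.271, -0.963, 0.0], [-0.0, 0.0, -1.0]]
force: [-0.7, -0.3, -0.4]
width: 0.0005
```

>>> move_arm(
  moves=[0, 0, 0, 0, 0, 0.002, -1, 0, 0, 0, 0, 0, 0.0, -1, 0, 0, 0, 0, 0, 0, -1],
)

```text
time: 5.28
position: [0.4663, -0.0639, 0.0127]
tool_rot: [[0.963, -0.271, 0.001], [-0.271, -0.963, -0.0], [0.001, 0.0, -1.0]]
force: [0.8, 0.2, 3.3]
width: 0.0004
```

```bash
python3 - <<'E'
from h import *
snap('scene','s5');snap('wrist','w5');st()
a=cv2.imread('pics/s5.png')[215:260,275:335]
b=cv2.imread('pics/w5.png')[230:350,230:400]
A=cv2.resize(a,(720,300),interpolation=cv2.INTER_CUBIC);B=cv2.resize(b,(720,300),interpolation=cv2.INTER_CUBIC)
cv2.imwrite('pics/z5.png',cv2.convertScaleAbs(np.vstack([A,B]),alpha=2.2,beta=20))
E
```

```text
t 5.38 dock [-0.1381  0.0008  0.0127] toolyaw -15.72 tilt [ 8.e-04 -3.e-04 -1.e+00] F dock [0.17 1.11 4.02] w 0.0004 j [-0.26  0.01  1.8  -0.    1.33  1.59]
```

View pics/z5.png

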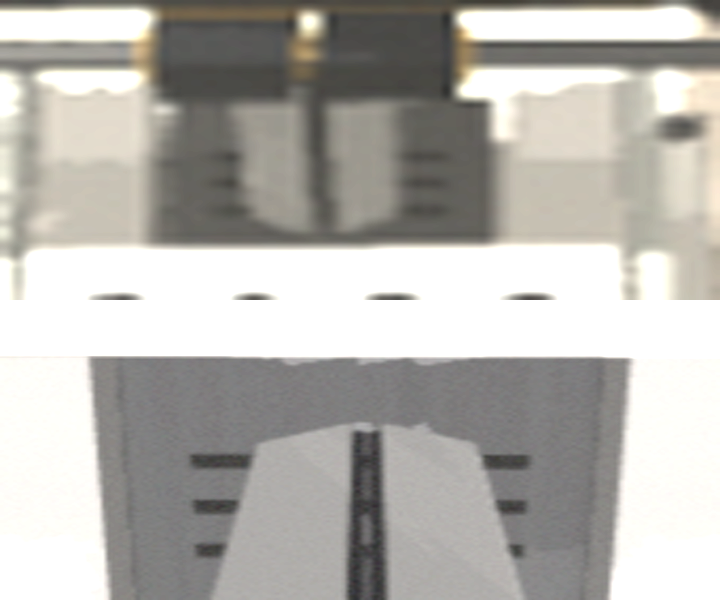

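Contact at reading z≈0.0127 with 3–4 N. The real tips end about 21 mm above the TCP reading, so I'll measure plate travel from this contact height.

>>> move_arm(
  moves=[0, 0, 0, 0, 0, 0.002, -1, 0, 0, 0, 0, 0, 0.002, -1, 0, 0, 0, 0, 0, 0.002, -1, 0, 0, 0, 0, 0, 0, -1, 0, 0, 0, 0, 0, 0, -1],
)

```text
time: 5.8
position: [0.4662, -0.0639, 0.0064]
tool_rot: [[0.963, -0.271, 0.001], [-0.271, -0.963, -0.0], [0.001, 0.0, -1.0]]
force: [-0.1, -0.3, 4.9]
width: 0.0002
```

```bash
python3 - <<'E'
from h import *
st()
E
```

```text
t 5.8 dock [-0.1381  0.0008  0.0064] toolyaw -15.73 tilt [ 7.e-04 -2.e-04 -1.e+00] F dock [-0.01 -0.32  4.89] w 0.0002 j [-0.26  0.02  1.81 -0.    1.32  1.59]
```

>>> move_arm(
  moves=[0, 0, 0, 0, 0, 0.002, -1, 0, 0, 0, 0, 0, 0.002, -1, 0, 0, 0, 0, 0, 0.0015, -1, 0, 0, 0, 0, 0, 0, -1, 0, 0, 0, 0, 0, 0, -1],
)

```text
time: 6.22
position: [0.4663, -0.0639, 0.0012]
tool_rot: [[0.963, -0.271, 0.001], [-0.271, -0.963, -0.0], [0.001, 0.0, -1.0]]
force: [0.5, 0.3, 6.6]
width: 0.0002
```

```bash
python3 - <<'E'
from h import *
snap('scene','s6');snap('wrist','w6')
F=[]
for i in range(3): camera('top');F.append(sense()['force'][2])
st();print(F)
a=cv2.imread('pics/s6.png')[195:355,240:400]
cv2.imwrite('pics/s6c.png',cv2.convertScaleAbs(cv2.resize(a,None,fx=3.7,fy=3.7,interpolation=cv2.INTER_CUBIC),alpha=1.5))
E
```

```text
t 6.47 dock [-0.1381  0.0008  0.0013] toolyaw -15.72 tilt [ 8.e-04 -3.e-04 -1.e+00] F dock [-1.12 -0.78  6.21] w 0.0005 j [-0.26  0.02  1.81 -0.    1.3   1.59]
[np.float64(6.376033424543317), np.float64(7.328470263862523), np.float64(6.2120024516758265)]
```

View pics/s6c.png

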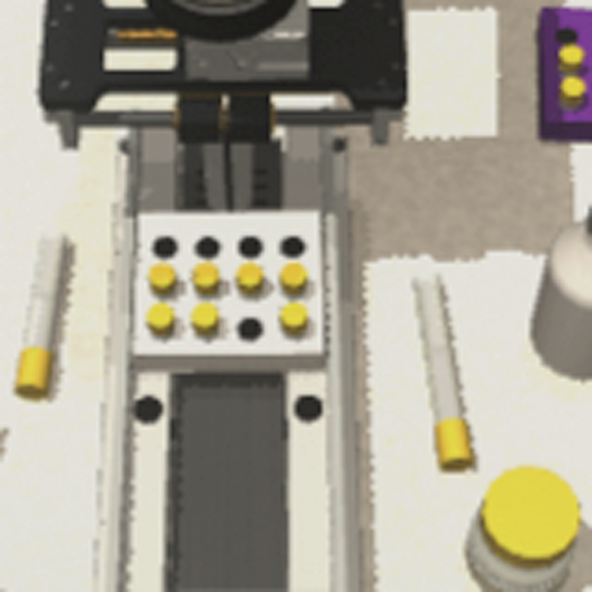

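View pics/w6.png

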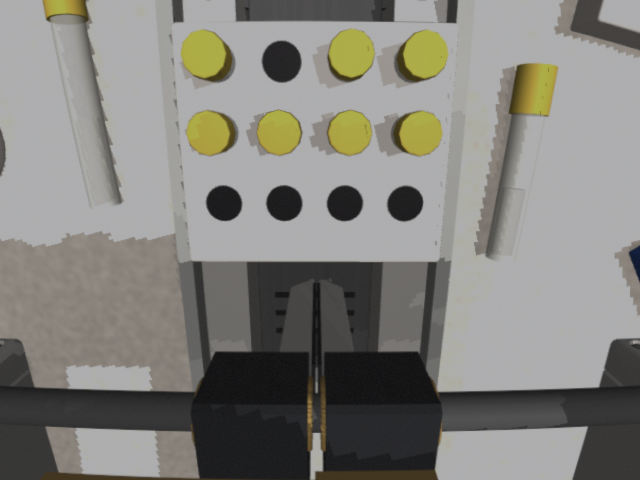

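The pins have sunk: dark holes at crop (148,408) and (308,408), at about 12 mm of travel and 6.5 N. Now I'll push forward, keeping this height.

>>> move_arm(
  moves=[0, 0, 0, 0.004, 0, 0, -1, 0, 0, 0, 0.005, 0, 0, -1, 0, 0, 0, 0.005, 0, 0, -1, 0, 0, 0, 0.004, 0, 0, -1, 0, 0, 0, 0.003, 0, 0, -1, 0, 0, 0, 0.003, 0, 0, -1, 0, 0, 0, 0.003, 0, 0, -1, 0, 0, 0, 0.003, 0, 0, -1],
)

```text
time: 7.13
position: [0.4908, -0.0709, 0.0001]
tool_rot: [[0.963, -0.271, -0.009], [-0.271, -0.963, 0.002], [-0.01, 0.0, -1.0]]
force: [-9.0, 2.6, 10.7]
width: 0.0005
```

```bash
python3 - <<'E'
from h import *
st();snap('scene','s7');st()
a=cv2.imread('pics/s7.png')[195:355,240:400]
cv2.imwrite('pics/s7c.png',cv2.convertScaleAbs(cv2.resize(a,None,fx=3.7,fy=3.7,interpolation=cv2.INTER_CUBIC),alpha=1.5))
E
```

```text
t 7.13 dock [-1.126e-01  7.000e-04  1.000e-04] toolyaw -15.71 tilt [-0.0094  0.0022 -1.    ] F dock [-9.42  0.06 10.74] w 0.0005 j [-0.26  0.09  1.75 -0.    1.32  1.59]
t 7.18 dock [-1.118e-01  7.000e-04  1.000e-04] toolyaw -15.72 tilt [-0.008   0.0019 -1.    ] F dock [-7.66  0.3   8.57] w 0.0006 j [-0.26  0.09  1.75 -0.    1.31  1.59]
```

View pics/s7c.png

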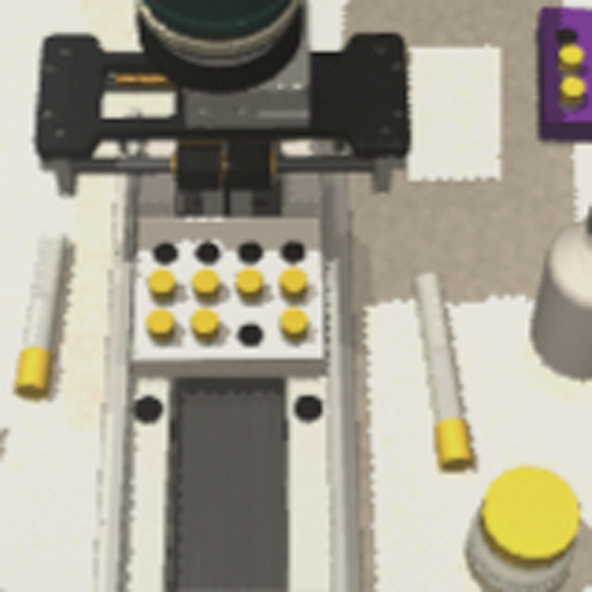

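>>> move_arm(
  moves=[0, 0, 0, 0.003, 0, -0.0008, -1, 0, 0, 0, 0.004, 0, 0, -1, 0, 0, 0, 0.004, 0, 0, -1, 0, 0, 0, 0.004, 0, 0, -1, 0, 0, 0, 0.004, 0, 0, -1, 0, 0, 0, 0.004, 0, 0, -1, 0, 0, 0, 0.004, 0, 0, -1, 0, 0, 0, 0.004, 0, 0, -1],
)

```text
time: 7.85
position: [0.5207, -0.0792, 0.0003]
tool_rot: [[0.963, -0.271, -0.009], [-0.271, -0.963, 0.002], [-0.009, 0.0, -1.0]]
force: [-8.0, 2.7, 6.9]
width: 0.0007
```

```bash
python3 - <<'E'
from h import *
st()
E
```

```text
t 7.85 dock [-0.0815  0.0007  0.0003] toolyaw -15.71 tilt [-0.0091  0.0022 -1.    ] F dock [-8.41  0.43  6.94] w 0.0007 j [-0.26  0.15  1.67 -0.    1.32  1.59]
```

>>> move_arm(
  moves=[0, 0, 0, 0.004, 0, -0.0005, -1, 0, 0, 0, 0.004, 0, 0, -1, 0, 0, 0, 0.004, 0, 0, -1, 0, 0, 0, 0.004, 0, 0, -1, 0, 0, 0, 0.004, 0, 0, -1, 0, 0, 0, 0.004, 0, 0, -1, 0, 0, 0, 0.004, 0, 0, -1, 0, 0, 0, 0.004, 0, 0, -1, 0, 0, 0, 0.004, 0, 0, -1, 0, 0, 0, 0.004, 0, 0, -1],
)

```text
time: 8.68
position: [0.5593, -0.0901, 0.0006]
tool_rot: [[0.963, -0.271, -0.009], [-0.271, -0.963, 0.002], [-0.009, 0.0, -1.0]]
force: [-6.3, 0.9, 6.8]
width: 0.0001
```

```bash
python3 - <<'E'
from h import *
st();snap('scene','s8');st()
a=cv2.imread('pics/s8.png')[195:355,240:400]
cv2.imwrite('pics/s8c.png',cv2.convertScaleAbs(cv2.resize(a,None,fx=3.7,fy=3.7,interpolation=cv2.INTER_CUBIC),alpha=1.5))
E
```

```text
t 8.68 dock [-0.0414  0.0007  0.0006] toolyaw -15.71 tilt [-0.0089  0.0021 -1.    ] F dock [-6.29 -0.87  6.77] w 0.0001 j [-0.26  0.24  1.57 -0.    1.34  1.59]
t 8.73 dock [-0.0404  0.0007  0.0008] toolyaw -15.72 tilt [-0.0074  0.0018 -1.    ] F dock [-5.05  0.86  5.51] w 0.0004 j [-0.26  0.24  1.57 -0.    1.34  1.59]
```

View pics/s8c.png

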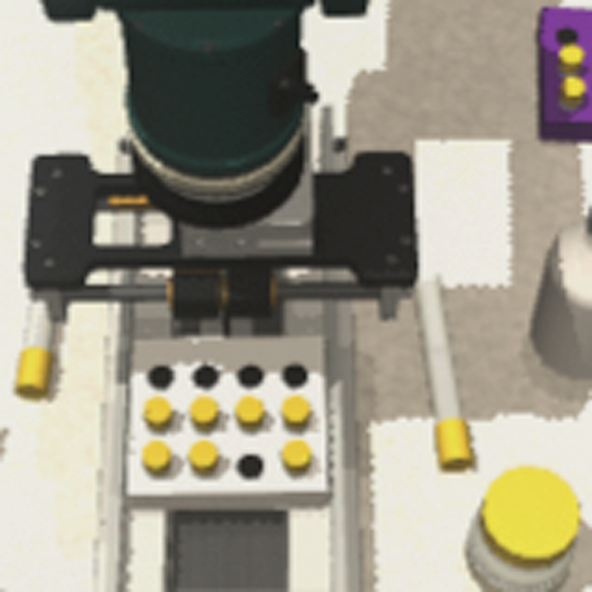

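The rack is sliding over the sunken pins, its top rear edge at crop rows 337–340. I'll work out the remaining distance.

```bash
python3 - <<'E'
from h import *
for f,a,b,y0 in(('scene0',(352/3.6+230,135/3.6+215),(172/3.6+230,137/3.6+215),0),('s8',(325/3.7+240,338/3.7+195),(136/3.7+240,340/3.7+195),0)):
    p=(onz(f,*a,.062)+onz(f,*b,.062))[:2]/2-o;print(f,'rear x',p@ex)
# front top edge
p=(onz('s8',128/3.7+240,493/3.7+195,.062)+onz('s8',330/3.7+240,493/3.7+195,.062))[:2]/2-o;print('front',p@ex)
# where pins/ wall in scene0 same method: pins mid
p=(onz('scene0',180/3.6+230,319/3.6+215,.049)+onz('scene0',336/3.6+230,319/3.6+215,.049))[:2]/2-o;print('pins',p@ex)
E
```

```text
scene0 rear x -0.10028307746614284
s8 rear x -0.026345395945178145
front 0.05590453200913719
pins 0.0019144985842027209
```

>>> move_arm(
  moves=[0, 0, 0, 0.004, 0, 0, -1, 0, 0, 0, 0.004, 0, 0, -1, 0, 0, 0, 0.004, 0, 0, -1, 0, 0, 0, 0.004, 0, 0, -1, 0, 0, 0, 0.004, 0, 0, -1, 0, 0, 0, 0.004, 0, 0, -1, 0, 0, 0, 0.004, 0, 0, -1, 0, 0, 0, 0.004, 0, 0, -1, 0, 0, 0, 0.003, 0, 0, -1, 0, 0, 0, 0, 0, 0, -1],
)

```text
time: 9.57
position: [0.5939, -0.0998, 0.0008]
tool_rot: [[0.963, -0.271, -0.007], [-0.271, -0.963, 0.002], [-0.008, 0.0, -1.0]]
force: [-6.5, 1.5, 5.1]
width: 0.0003
```

```bash
python3 - <<'E'
from h import *
st();snap('scene','s9');snap('top','t9');snap('wrist','w9');st()
a=cv2.imread('pics/s9.png')[235:395,240:400]
cv2.imwrite('pics/s9c.png',cv2.convertScaleAbs(cv2.resize(a,None,fx=3.7,fy=3.7,interpolation=cv2.INTER_CUBIC),alpha=1.5))
E
```

```text
t 9.57 dock [-0.0055  0.0007  0.0008] toolyaw -15.72 tilt [-0.0073  0.0018 -1.    ] F dock [-6.63 -0.3   5.11] w 0.0003 j [-0.26  0.31  1.48 -0.    1.36  1.58]
t 9.72 dock [-0.0055  0.0007  0.001 ] toolyaw -15.72 tilt [-0.0067  0.0016 -1.    ] F dock [-5.07 -0.93  5.34] w 0.0006 j [-0.26  0.31  1.48 -0.    1.36  1.58]
```

View pics/s9c.png

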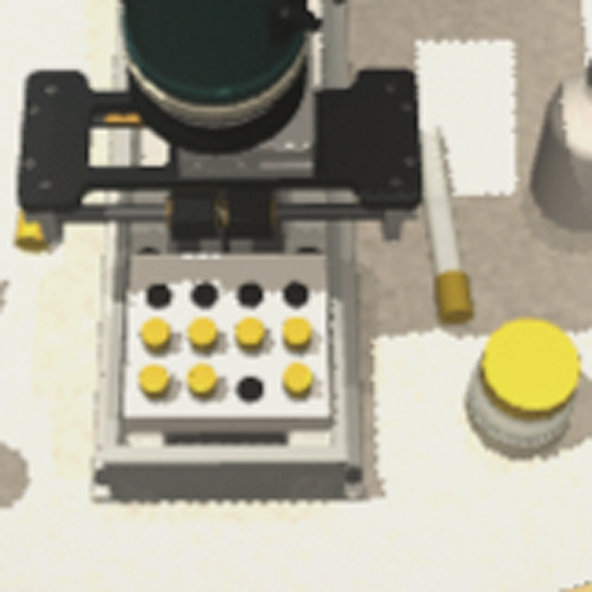

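View pics/w9.png

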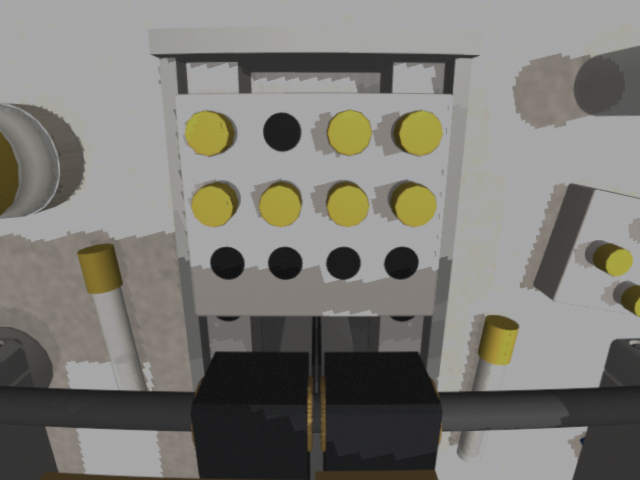

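>>> move_arm(
  moves=[0, 0, 0, 0.002, 0, 0, -1, 0, 0, 0, 0.002, 0, 0, -1, 0, 0, 0, 0.001, 0, 0, -1, 0, 0, 0, 0, 0, 0, -1, 0, 0, 0, 0, 0, 0, -1],
)

```text
time: 10.13
position: [0.5982, -0.101, 0.0011]
tool_rot: [[0.963, -0.271, -0.008], [-0.271, -0.963, 0.002], [-0.008, 0.0, -1.0]]
force: [-5.9, 2.2, 8.0]
width: 0.0002
```

```bash
python3 - <<'E'
from h import *
st();snap('scene','s10');snap('wrist','w10')
A=cv2.imread('pics/s10.png')[290:385,250:350];B=cv2.imread('pics/w10.png')[20:360,140:490]
cv2.imwrite('pics/z10.png',cv2.convertScaleAbs(np.hstack([cv2.resize(A,(400,380),interpolation=cv2.INTER_CUBIC),cv2.resize(B,(400,380))]),alpha=1.4))
E
```

```text
t 10.13 dock [-0.0011  0.0007  0.0011] toolyaw -15.72 tilt [-0.0079  0.0019 -1.    ] F dock [-6.33  0.55  8.03] w 0.0002 j [-0.26  0.32  1.47 -0.    1.36  1.58]
```

View pics/z10.png

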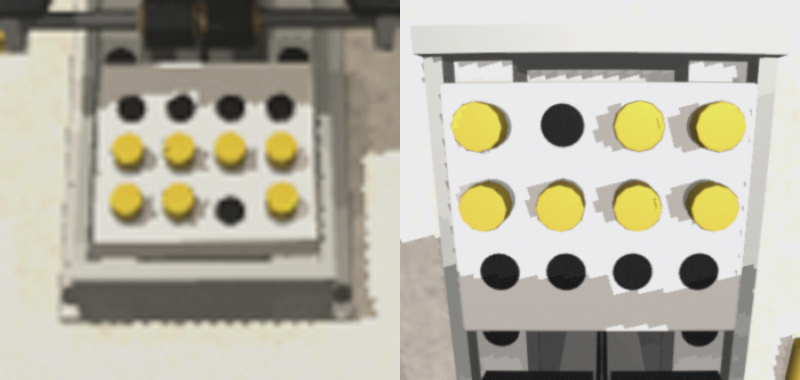

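```bash
python3 - <<'E'
from h import *
w=lambda u,v:((u-400)*350/400+140,v*340/380+20)
s=lambda u,v:(u/4+250,v/4+290)
d=lambda f,q,z:(onz(f,*q,z)[:2]-o)@ex
print('wrist wall',d('w10',w(600,54),.060),'rack front',d('w10',w(600,83),.062),'rear',d('w10',w(600,330),.062),'holes',d('w10',w(502,333),.04),d('w10',w(700,333),.04),'hole rear edge',d('w10',w(502,346),.04))
print('scene front',d('s10',s(205,243),.062),'rear',d('s10',s(205,64),.062),'wall outer top',d('s10',s(205,281),.060),'inner',d('s10',s(205,262),.060))
E
```

```text
wrist wall 0.1000013125645814 rack front 0.09149903621309469 rear 0.009045939398030181 holes -0.0039996388157449506 -0.003948422181558889 hole rear edge -0.010061167750369875
scene front 0.0968745907773511 rear 0.013026139058095333 wall outer top 0.11281118228438264 inner 0.10451664762191822
```

The gap to the wall is about 8 mm, so the rack origin is at about 53 mm and the rear face clears the pins by about 6 mm. Next I'll back off slightly, then let the plate rise.

>>> move_arm(
  moves=[0, 0, 0, -0.003, 0, 0, -1, 0, 0, 0, -0.003, 0, 0, -1, 0, 0, 0, 0, 0, -0.004, -1, 0, 0, 0, 0, 0, -0.004, -1, 0, 0, 0, 0, 0, -0.004, -1, 0, 0, 0, 0, 0, -0.004, -1, 0, 0, 0, 0, 0, -0.005, -1, 0, 0, 0, 0, 0, -0.01, -1, 0, 0, 0, 0, 0, -0.02, -1, 0, 0, 0, 0, 0, -0.02, -1],
)

```text
time: 11.07
position: [0.5943, -0.1, 0.0723]
tool_rot: [[0.963, -0.271, -0.004], [-0.271, -0.963, 0.001], [-0.004, 0.0, -1.0]]
force: [-0.4, 0.2, 0.3]
width: -0.0001
```

```bash
python3 - <<'E'
from h import *
st();snap('wrist','w11')
E
```

```text
t 11.07 dock [-0.0051  0.0007  0.0723] toolyaw -15.72 tilt [-0.0044  0.001  -1.    ] F dock [-0.42  0.14  0.34] w -0.0001 j [-0.26  0.25  1.4  -0.    1.49  1.58]
```

View pics/w11.png

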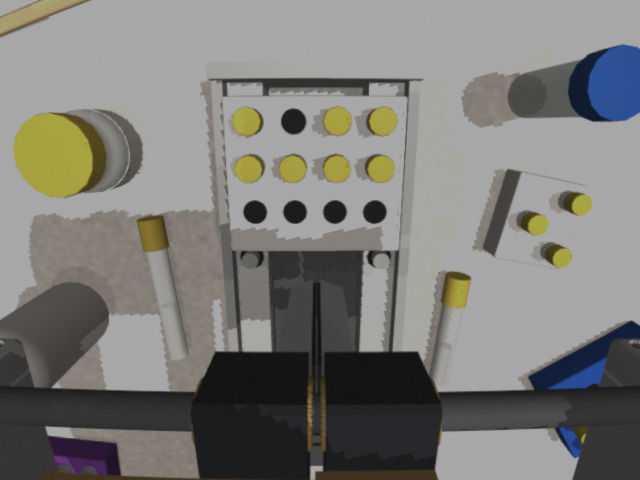

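The pins stand up behind the rack, at (250,259) and (380,259), just behind its rear edge at row 250. Now I'll raise and withdraw the arm, then check from the fixed cameras.

>>> move_arm(
  moves=[0, 0, 0, 0, 0, -0.03, -1, 0, 0, 0, 0, 0, -0.03, -1, 0, 0, 0, 0, 0, -0.03, -1, 0, 0, 0, -0.03, 0, -0.01, -1, 0, 0, 0, -0.04, 0, 0, -1, 0, 0, 0, -0.04, 0, 0, -1, 0, 0, 0, -0.04, 0, 0, -1, 0, 0, 0, -0.03, 0, 0, -1, 0, 0, 0, 0, 0, 0, -1, 0, 0, 0, 0, 0, 0, -1],
)

```text
time: 11.95
position: [0.4217, -0.0512, 0.1731]
tool_rot: [[0.963, -0.271, 0.001], [-0.271, -0.963, -0.0], [0.001, 0.0, -1.0]]
force: [0.7, -0.2, -1.2]
width: 0.0001
```

```bash
python3 - <<'E'
from h import *
st();snap('scene','s12');snap('top','t12')
A=cv2.imread('pics/s12.png')[225:385,220:420];B=cv2.imread('pics/t12.png')[140:300,230:430]
cv2.imwrite('pics/z12.png',cv2.convertScaleAbs(np.hstack([cv2.resize(A,(400,400*160//200),interpolation=cv2.INTER_CUBIC),cv2.resize(B,(400,320),interpolation=cv2.INTER_CUBIC)]),alpha=1.4))
E
```

```text
t 11.95 dock [-0.1845  0.0009  0.1731] toolyaw -15.71 tilt [ 1.1e-03 -4.0e-04 -1.0e+00] F dock [ 0.74  0.02 -1.16] w 0.0001 j [-0.25 -0.2   1.66 -0.    1.67  1.59]
```

View pics/z12.png

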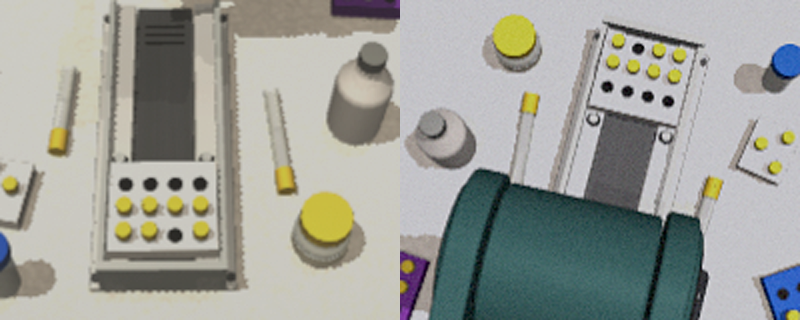

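View pics/t12.png

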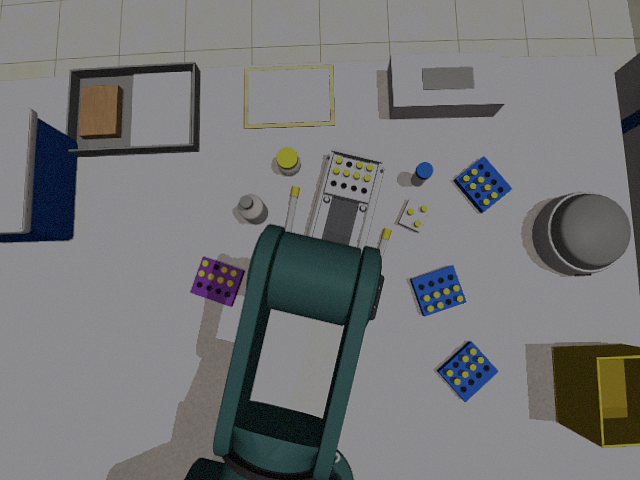

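Both pins are up behind the rack, at z12 (593,118) and (666,137) in the top view. The bystanders are where they were, and the arm is clear and touching nothing.

```bash
python3 - <<'E'
from workcell import *
print(sign_off())
E
```

```text
the job is handed in; nothing more can be done
None
```

The vial rack is past the two stop pins and locked in, and I handed the job in at about 12 s of the 42 s allowed.

- **Press and push:** With closed fingertips I pressed the spring plate about 12 mm down at roughly 6.5 N, and a picture showed the pins sunk. I held it down while pushing the rack along the rails. The readings between steps stayed at or below about 10 N for the push and 11 N for the press.
- **Release:** I backed the fingers off the rack before lifting, and the plate sprang back up.
- **Final checks:** The wrist, top and scene pictures show both pins standing behind the rack's rear face. The rack's origin is about 53 mm ahead of the dock's (47 mm needed), leaving about 8 mm to the end wall. The bystanders look unmoved, and the arm is clear.

**What disagreed:**
- **Fingertip height:** With the gripper closed, the fingertips touched the plate about 21 mm lower by the reported TCP height than the given dimensions predict. I took the plate's travel from the height where force first appeared, and the pins sinking confirmed it.
- **Camera positions:** The top and scene cameras differed by 3 to 6 mm on the dock and rack positions. The 53 mm therefore relies mainly on the measured gap to the end wall.

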